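Close and stack two sample pots on the balance

TASK

Get the two empty sample pots onto the balance for weighing: stand the large pot upright in the middle of the balance pan and close it with the large lid, then stand the small pot upright in the middle of that lid and close it with the small lid, in this order, both lids fully seated. Leave the two little bottles on the bench standing.

Things in the scene. Friction and masses are not known exactly. Their poses are not given: they have to be found in the camera images.
- large_pot_c (a point): Large open pot of white plastic, a round straight-sided cup standing mouth up on the bench: outside diameter 54 mm, height 50 mm, wall 3 mm, 4 mm floor, mouth 48 mm wide, about 50 g. The point is its centre, 25 mm above its underside; z is up through the mouth.
- large_lid_c (a point): Large lid, black plastic, right way up on the bench: flat disc 62 mm across, 10 mm thick, over a round plug 42 mm across (tapering to 36), 6 mm long; it rests on the plug, disc edge 6 to 16 mm above the bench. The plug drops into the large pot's mouth, 3 mm loose all round, till the disc lies on the rim. Point: on the axis, 8 mm above the plug's foot, 8 mm below the top; z up. 30 g.
- small_pot_c (a point): Small open pot of white plastic, as the large one: outside diameter 38 mm, height 42 mm, wall 3 mm, 4 mm floor, mouth 32 mm wide, about 30 g. The point is its centre, 21 mm above its underside; z is up through the mouth.
- small_lid_c (a point): Small lid, black plastic, right way up on the bench: flat disc 46 mm across, 10 mm thick, over a round plug 26 mm across (tapering to 20), 6 mm long; it rests on the plug, disc edge 6 to 16 mm above the bench. The plug drops into the small pot's mouth, 3 mm loose all round, till the disc lies on the rim. Point: on the axis, 8 mm above the plug's foot, 8 mm below the top; z up. 18 g.
- pan_c (a point): Centre of the top of the balance's flat steel pan (100 by 112 mm, 48 mm above the bench). The balance is a white bench balance 190 by 160 mm, 38 mm high without the pan, fixed on the bench; its display is on the side facing the robot. z is up; x points from the display to the back.
- bottle_a_c (a point): One of two alike little white bottles with white caps, 32 mm in diameter, 62 mm high, standing loose on the bench; not to be knocked over. The point is its centre, 31 mm above its underside; z is up.
- bottle_b_c (a point): The other little white bottle, 32 mm in diameter, 62 mm high, standing loose on the bench; not to be knocked over. The point is its centre, 31 mm above its underside; z is up.
Mind the look-alikes: they are no part of the job. Leave any brown or orange look-alike of the part that bears large_lid_c alone.

How it is judged:
On the way, in this order (a step that is already met when the one before it is completed fails the run):
1. the large pot stands in the middle of the balance pan (horizontal distance between large_pot_c and pan_c below 0.015 m and z of large_pot_c in the frame of pan_c between 0.022 and 0.028 m and angle between large_pot_c's own z axis and vertical below 0.1 rad), for 0.2 s.
2. the large lid is seated on the large pot, on the balance (all of step 1 and horizontal distance between large_lid_c and large_pot_c below 0.005 m and z of large_lid_c in the frame of large_pot_c between 0.024 and 0.03 m and angle between large_lid_c's own z axis and vertical below 0.1 rad), for 0.2 s.
3. the small pot stands in the middle of the large lid (all of step 2 and horizontal distance between small_pot_c and large_lid_c below 0.01 m and z of small_pot_c in the frame of large_lid_c between 0.026 and 0.032 m and angle between small_pot_c's own z axis and vertical below 0.1 rad), for 0.2 s.
4. the small lid is seated on the small pot (all of step 3 and horizontal distance between small_lid_c and small_pot_c below 0.005 m and z of small_lid_c in the frame of small_pot_c between 0.02 and 0.026 m and angle between small_lid_c's own z axis and vertical below 0.1 rad), for 0.2 s.
At the end, for the whole second after the job is handed in: Large pot within 15 mm of the pan's centre, large lid seated on it (5 mm), small pot within 10 mm of that lid's centre, small lid seated on it (5 mm); heights within 3 mm of fully seated, each within 0.1 rad of upright, slower than 20 mm/s (all of step 4 and linear speed of each of large_pot, large_lid, small_pot, small_lid below 0.02 m/s); the robot touches nothing.
It fails at once if a little bottle is knocked over (angle between any of bottle_a_c, bottle_b_c's own z axis and vertical above 0.6 rad).
It also fails if it takes over 128 s, if anything falls off the work surface, if the arm or the gripper's body presses on something with over 40 N, if the wrist force passes 120 N, or if a joint passes its speed limit or range.

ROBOT

A 6-joint arm with a two-finger parallel gripper is mounted at the origin on the work surface. World frame = base frame: x ahead of the robot, y to its left, z up, the work surface at z = 0. Lengths are in m, angles in rad, forces in N, time in s.
With the tool pointing down it reaches from about 0.35 to 0.875 m from the base axis. Payload 4.2 kg.
Tool frame: the origin (TCP) lies between the finger pads; the fingertips stand nose_length ahead of it and the grasp point (between the pads) lies 8 mm behind it (nose_length is the distance from the TCP to the fingertips, in m); z points along the fingers, y is the line along which they close (so a half turn about z gives the same grasp; the last joint's range is limited). The gripper opens to 87 mm and grips with 3 to 60 N. Pads are 19 mm wide; open, the fingers measure 117 mm over their backs; the gripper's body (75 mm by 190 mm) begins 51 mm behind the grasp point.
Start: joints at [0.259, 0.385, 0.008, 0, -1.194, -0.259], TCP at [0.625, 0, 0.234] pointing down, gripper open.
Joint ranges: [-3.14, 3.14], [-1.21, 2.06], [-1.07, 1.41], [-3.16, 2.05], [-2.99, -0.16], [-3.1, 3.1]. Speed limits (rad/s): [2.79, 2.79, 3.14, 3.14, 3.14, 3.14].

INTERFACE

Orientations are given as a unit quaternion [w, x, y, z].
In Python, from rig import movep, move_straight, goto_joints, grip, pause, solve_ik, read_camera, PlanningError, close_job, read_t, read_q, read_qd, read_effort, read_eef_pos, read_tcp_rot, read_wrist_force, read_ft_torque, read_width, read_gripper_force, nose_length gives the robot as it stands. Calls block until the motion is done:
- movep(position, orientation): joint-space move of the TCP to a pose.
- move_straight(position, rotation=None, feed=0.15): straight line of the TCP; rotation=None keeps the orientation; feed is the mean speed in m/s.
- goto_joints(angles): joint-space move.
- grip(opening, effort=None): opening from 0.0 (shut) to 1.0 (fully open); effort is the grip in N (None keeps the last); returns when the fingers have stopped.
- pause(seconds).
- solve_ik(position, orientation): joint angles nearest the present ones, or None.
- read_camera(name): name is "scene" or "side" or "wrist"; returns a dict with "img" (400x640x3 uint8, blue, green, red), "K" (3x3 intrinsics, pixels), "R" (3x3) and "t" (3): a world point X has camera coordinates R X + t; the wrist camera has in their place "mount" (4x4, takes a point from camera to tool coordinates, whose origin is the TCP and whose axes are the flange's). Camera axes: x right, y down, z forward; pixel columns grow to the right and rows downward; lengths in m; the calibration is good to about 2 mm. A picture is of the moment at which its call begins: read the wrist's pose just before it. There is no depth.
A pose or a line that the arm cannot do raises PlanningError and nothing moves.
- close_job(): hands the job in; it is judged then, once.
Readings, each from a call of its own:
- read_t(): time.
- read_q(): joint angles.
- read_qd(): joint speeds.
- read_effort(): joint torques, N m.
- read_eef_pos(): TCP position.
- read_tcp_rot(): TCP orientation.
- read_wrist_force(): force on the tool from outside, world axes, zero at the start.
- read_ft_torque(): the same for the moment, N m.
- read_width(): opening from 0.0 (shut) to 1.0 (fully open).
- read_gripper_force(): force on a finger pad.
Only numpy, scipy, OpenCV 4.12 (cv2) and the standard library are available. Lean on these libraries where they do the work, as an engineer would, in place of code of your own. Each camera call takes 0.05 s, during which the arm holds its last target. There are 200 camera calls.

## Working session

There is one attempt and no reset: what is moved stays moved. The work goes in short steps, each a Python script; the robot and the scene stay as the last script left them, time stands still between calls to the robot, and variables do not carry over. Pictures are saved under pics/ and viewed, at most 14 in all, crops included, and the job is handed in when it is done.

```bash
ls; mkdir -p pics
python3 - <<'E'
from rig import *
import cv2, numpy as np
print(nose_length, read_t(), read_eef_pos(), read_tcp_rot(), read_width())
for n in ("scene","side","wrist"):
    c=read_camera(n); cv2.imwrite(f"pics/{n}0.png",c["img"]); print(n,c["K"].tolist()); print({k:np.round(c[k],4).tolist() for k in c if k not in("img","K")})
E
```

```text
pics
0.011 0.0 [6.24436592e-01 2.72660044e-05 2.32465438e-01] [-0.0007867  -0.70703835  0.7071744   0.00072863] 0.9993241590632203
scene [[366.6799759004537, 0.0, 316.10545472712977], [0.0, 366.6799759004537, 201.79891609533234], [0.0, 0.0, 1.0]]
{'R': [[0.7537, 0.6571, -0.0079], [0.4505, -0.5255, -0.7217], [-0.4784, 0.5404, -0.6921]], 't': [-0.4566, -0.1534, 1.1851]}
side [[462.3539600652985, 0.0, 324.0174179253984], [0.0, 462.3539600652985, 200.59985725734433], [0.0, 0.0, 1.0]]
{'R': [[-0.9916, -0.1285, 0.0146], [-0.0762, 0.4889, -0.869], [0.1045, -0.8628, -0.4946]], 't': [0.5331, 0.0555, 1.2569]}
wrist [[354.1069446096612, 0.0, 319.614841411878], [0.0, 354.1069446096612, 197.4797685790748], [0.0, 0.0, 1.0]]
{'mount': [[-0.0004, -0.9546, -0.298, 0.0821], [1.0, -0.0002, -0.0005, -0.0003], [0.0004, -0.298, 0.9546, -0.151], [0.0, 0.0, 0.0, 1.0]]}
```

View pics/scene0.png

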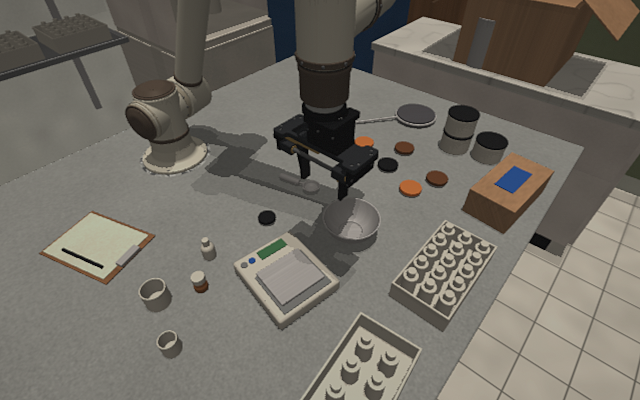

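View pics/side0.png

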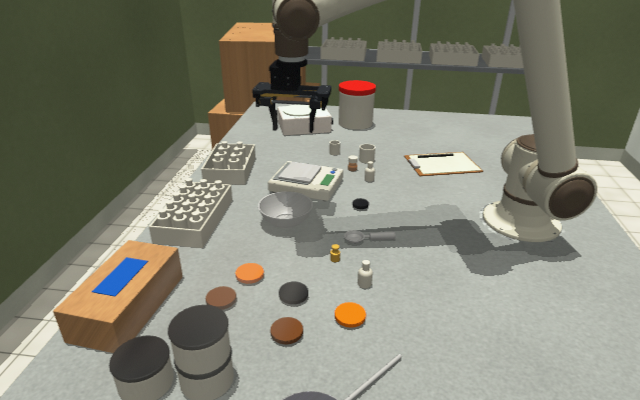

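View pics/wrist0.png

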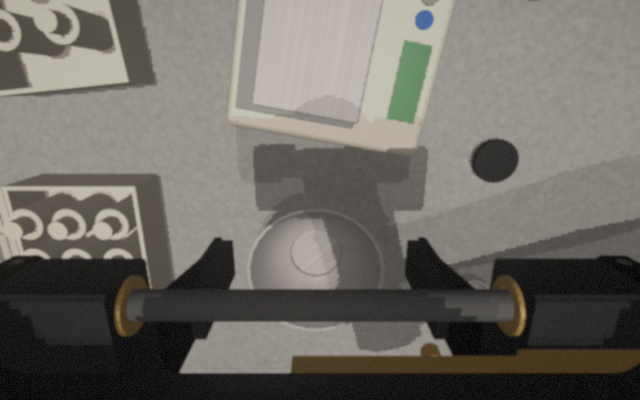

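Scene view: large pot (153,292), small pot (168,342), small lid (267,217), large lid (388,165), balance pan (292,277), white bottle (207,248), brown look-alike vial (199,281). Side view: large lid (293,293), small lid (360,204), large pot (367,153), small pot (335,147), bottles (370,172) and (365,275). The wrist view shows the bowl, the balance corner and the small lid at (495,160).

```bash
cat > vis.py <<'E'
from rig import *
import cv2, numpy as np
from scipy.spatial.transform import Rotation as Ro
def Rq(q): return Ro.from_quat(np.roll(q,-1)).as_matrix()
def shot(name,save=None):
    p,q=read_eef_pos(),read_tcp_rot()
    c=read_camera(name)
    if "mount" in c:
        T=np.eye(4);T[:3,:3]=Rq(q);T[:3,3]=p
        M=T@np.array(c["mount"]); c["R"]=M[:3,:3].T; c["t"]=-c["R"]@M[:3,3]
    c["R"]=np.array(c["R"]);c["t"]=np.array(c["t"]);c["o"]=-c["R"].T@c["t"]
    if save: cv2.imwrite(f"pics/{save}.png",c["img"])
    return c
def ray(c,px):
    d=c["R"].T@np.linalg.inv(c["K"])@np.array([px[0],px[1],1.]); return d/np.linalg.norm(d)
def onplane(c,px,z):
    d=ray(c,px); return c["o"]+d*(z-c["o"][2])/d[2]
def tri(cs,pxs):
    A=np.zeros((3,3));b=np.zeros(3)
    for c,p in zip(cs,pxs):
        d=ray(c,p);P=np.eye(3)-np.outer(d,d);A+=P;b+=P@c["o"]
    X=np.linalg.solve(A,b)
    return X,[float(np.linalg.norm(np.cross(X-c["o"],ray(c,p)))) for c,p in zip(cs,pxs)]
def proj(c,X):
    x=np.array(c["K"])@(c["R"]@np.asarray(X)+c["t"]);return x[:2]/x[2]
E
python3 - <<'E'
from vis import *
s,d=shot("scene"),shot("side")
P={"largelid":((388,164.5),(293,292)),"smalllid":((267,217),(360,203.5)),"largepot":((153,288),(367,150)),"smallpot":((168,339),(335,143)),"pan":((292,277),(298,173)),"botA":((207,248),(370,172)),"brown":((199,282),(353,163))}
for k,(a,b) in P.items():
    X,e=tri([s,d],[a,b]);print(k,X.round(4),np.round(e,4), np.hypot(*X[:2]).round(3))
w=shot("wrist"); print(onplane(w,(495,160),.016),w["o"])
for n,c in(("scene",s),("side",d)):
    pass
# zooms
def zoom(c,x,y,w,h,k): return cv2.resize(c["img"][y:y+h,x:x+w],None,fx=k,fy=k,interpolation=cv2.INTER_CUBIC)
a=zoom(s,120,220,220,130,3); b=zoom(d,255,125,220,75,3)
cv2.imwrite("pics/z1.png",cv2.resize(np.vstack([a,b]),(640,596)))
E
```

```text
largelid [0.5559 0.3882 0.0111] [0.0026 0.0026] 0.678
smalllid [ 0.438  -0.0063  0.0115] [0.0018 0.0018] 0.438
largepot [ 0.433  -0.3243  0.0408] [0.001 0.001] 0.541
smallpot [ 0.5496 -0.3672  0.0386] [0.0028 0.0028] 0.661
pan [ 0.6336 -0.1127  0.0406] [0.0014 0.0014] 0.644
botA [ 0.4179 -0.1792  0.0282] [0.0013 0.0013] 0.455
brown [ 0.4768 -0.2475  0.0225] [0.0025 0.0025] 0.537
[ 0.44003872 -0.0084946   0.016     ] [ 0.62515454 -0.08207834  0.38405991]
```

View pics/z1.png

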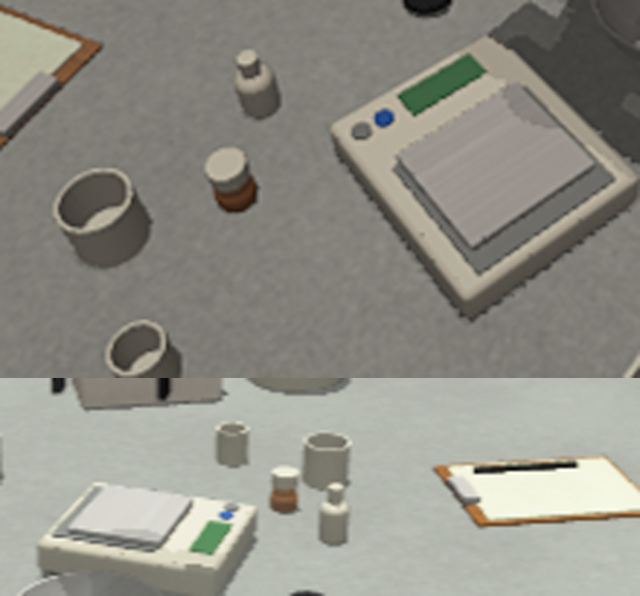

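Zoom confirms: large pot, small pot, white bottle (narrow neck), brown vial, and the pan offset from the balance's centre. Rough positions are consistent in height and reach. Next: wrist views over the pots.

Run:
```python
from vis import *
q=[0,-.70710678,.70710678,0]
for i,x in enumerate((0.46,0.58)):
    t0=read_t();movep([x,-0.26,0.26],q);pause(0.3);print(read_t()-t0,read_eef_pos(),read_tcp_rot(),read_q().round(3) if hasattr(read_q(),'round') else read_q())
    c=shot("wrist",f"w{i}")
    for n,X in dict(lp=(.433,-.324,.05),sp=(.55,-.367,.042),pan=(.634,-.113,.048),b=(.418,-.179,.05),v=(.477,-.2475,.04)).items(): print(n,proj(c,X).round())
```

```text
1.4833 [ 0.46053273 -0.25942484  0.25974918] [ 1.00160573e-04  7.07542137e-01 -7.06671129e-01 -1.72538383e-04] [-0.206  0.202 -0.184 -0.    -1.185  0.207]
lp [348. 106.]
sp [228.  59.]
pan [172. 291.]
b [358. 240.]
v [305. 178.]
0.8500000000000001 [ 0.57932806 -0.26016835  0.26086312] [ 2.77502023e-04 -7.06969765e-01  7.07243574e-01 -4.48137135e-04] [-0.168  0.385  0.078  0.    -1.262  0.167]
lp [468. 106.]
sp [350.  60.]
pan [274. 292.]
b [465. 241.]
v [415. 179.]
```

View pics/w0.png

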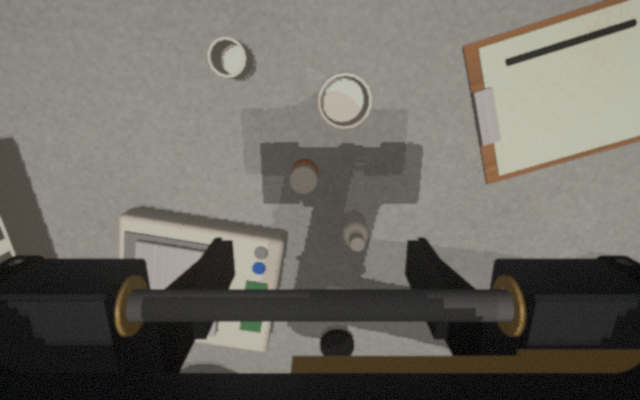

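View pics/w1.png

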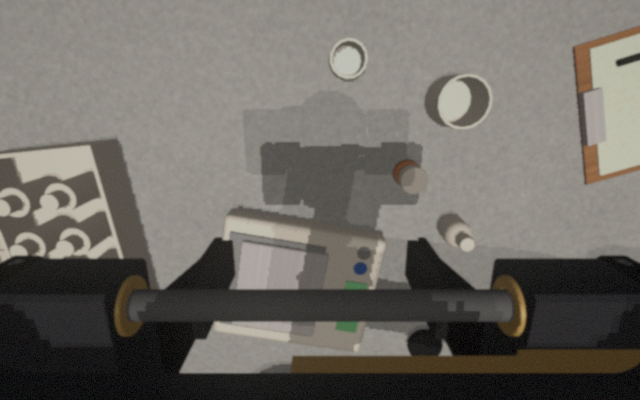

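Both wrist views show the pot rims as bright rings (large at (345,101) / (464,101), small at (228,58) / (348,59)), matching the rough projections; the vial is at (305,176), the bottle at (356,235).

```bash
cat >> vis.py <<'E'
def ell(c,guess,lo,hi,rad):
    """ellipse fitted to the hull of the pixels with gray in [lo,hi] within rad px of guess"""
    g=cv2.cvtColor(c["img"],cv2.COLOR_BGR2GRAY); m=cv2.inRange(g,lo,hi)
    k=np.zeros_like(m);cv2.circle(k,tuple(int(v) for v in guess),int(rad),255,-1)
    n,l,st,_=cv2.connectedComponentsWithStats(m&k)
    b=1+st[1:,4].argmax() if n>1 else 0
    keep=np.isin(l,[i for i in range(1,n) if st[i,4]>max(15,.15*st[b,4])])
    pts=np.argwhere(keep)[:,::-1].astype(np.int32)
    h=cv2.convexHull(pts.reshape(-1,1,2))
    d=np.zeros_like(m);cv2.fillPoly(d,[h],255)
    ct=cv2.findContours(d,cv2.RETR_EXTERNAL,cv2.CHAIN_APPROX_NONE)[0][0]
    (x,y),ax,_=cv2.fitEllipse(ct); return np.array([x,y]),np.array(ax)+1
DOWN=[0,-.70710678,.70710678,0]
E
python3 - <<'E'
from vis import *
cs=[]
for i,x in enumerate((0.58,0.46)):
    movep([x,-0.26,0.26],DOWN);pause(0.3);cs.append(shot("wrist",f"p{i}"))
for n,X,D in (("lp",(.433,-.324,.05),.054),("sp",(.55,-.367,.042),.038)):
    e=[]
    for c in cs:
        g=proj(c,X);r=D/2*354/(c["o"][2]-X[2]);e.append(ell(c,g,150,255,r*1.35))
    Y,er=tri(cs,[a[0] for a in e]);print(n,Y.round(4),np.round(er,4),[ (a[0].round(1),(a[1]*(c["o"][2]-X[2])/354).round(4)) for a,c in zip(e,cs)])
for i,x in enumerate((0.56,0.66)):
    movep([x,-0.04,0.26],DOWN);pause(0.3);c=shot("wrist",f"b{i}")
    np.savez(f"b{i}.npz",**c)
    print(proj(c,(.634,-.113,.048)).round(),proj(c,(.44,-.008,.016)).round())
print(read_t())
cv2.imwrite("pics/bb.png",np.hstack([cv2.imread(f"pics/b{i}.png")[:300,50:450] for i in (0,1)]))
E
```

```text
lp [ 0.4363 -0.3291  0.0511] [0.0002 0.0002] [(array([466.5, 101. ]), array([0.0542, 0.062 ])), (array([344.9, 100.6]), array([0.0563, 0.0582]))]
sp [ 0.5512 -0.3693  0.0455] [0.0002 0.0002] [(array([349.9,  57.1]), array([0.0435, 0.0438])), (array([225.8,  57.4]), array([0.0406, 0.0442]))]
[245.  98.] [423. 191.]
[346.  97.] [509. 190.]
6.375
```

View pics/bb.png

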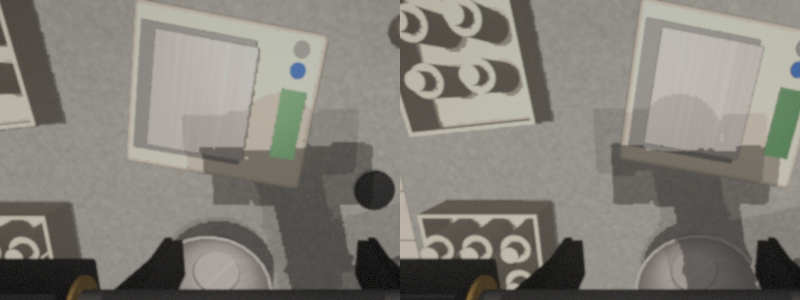

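The wrist pair shows the pan as the pale quadrilateral, corners about (205,28),(309,45),(297,160),(198,147) in view 0 and (314,27),(413,46),(390,160),(295,148) in view 1; the small lid is at (423,190) in view 0.

Run:
```python
from vis import *
cs=[dict(np.load(f"b{i}.npz")) for i in (0,1)]
C=[[(205,28),(309,45),(297,160),(198,147)],[(314,27),(413,46),(395,160),(295,148)]]
P=[]
for a,b in zip(*C):
    X,e=tri(cs,[a,b]);P.append(X);print(X.round(4),np.round(e,4))
P=np.array(P);print("mean",P.mean(0).round(4),[np.linalg.norm(P[i]-P[(i+1)%4]).round(4) for i in range(4)])
for c,k in zip(cs,C): Q=np.array([onplane(c,p,.048) for p in k]);print(Q.mean(0).round(4),[np.linalg.norm(Q[i]-Q[(i+1)%4]).round(4) for i in range(4)])
e=[ell(c,proj(c,(.44,-.008,.016)),0,45,32) for c in cs]
X,er=tri(cs,[a[0] for a in e]);print("slid",X.round(4),er,[(a[1]*(c["o"][2]-.016)/354).round(4) for a,c in zip(e,cs)],[onplane(c,a[0],.016).round(4) for a,c in zip(e,cs)])
```

```text
[ 0.6652 -0.1749  0.0543] [0.0002 0.0002]
[ 0.5702 -0.1607  0.0431] [0.001 0.001]
[ 0.5832 -0.0516  0.0557] [0.0006 0.0006]
[ 0.6855 -0.0631  0.0477] [0.0012 0.0012]
mean [ 0.626  -0.1126  0.0502] [np.float64(0.0968), np.float64(0.1106), np.float64(0.1032), np.float64(0.1138)]
[ 0.6265 -0.113   0.048 ] [np.float64(0.0982), np.float64(0.1113), np.float64(0.1025), np.float64(0.113)]
[ 0.6259 -0.1116  0.048 ] [np.float64(0.0954), np.float64(0.1102), np.float64(0.1047), np.float64(0.1155)]
slid [ 0.4398 -0.0082  0.0139] [5.680275656148916e-05, 5.680275656148251e-05] [array([0.0407, 0.0416]), array([0.0408, 0.0455])] [array([ 0.4404, -0.0089,  0.016 ]), array([ 0.4409, -0.0088,  0.016 ])]
```

Pan centre (0.626, -0.1125), height 0.050 against the 0.048 stated; rims 0.051 and 0.0455 against 0.050 and 0.042. All are plausible. Now the large pot.

```bash
cat >> vis.py <<'E'
def at(x,y,z,feed=.15,rot=None):
    move_straight([x,y,z],rot,feed=feed)
def pick(x,y,z,up,effort=15,q=DOWN):
    movep([x,y,up],q); at(x,y,z,.12); pause(.2)
    print("at",np.round(read_eef_pos(),4)); grip(0.0,effort); pause(.2)
    print("width mm",read_width()*87,"F",read_gripper_force()); at(x,y,up,.15); print("lifted",read_width()*87,read_gripper_force(),read_t())
def place(x,y,z,up,q=DOWN,op=1.0,away=None):
    movep([x,y,up],q); f0=np.array(read_wrist_force()); at(x,y,z+.02,.15); at(x,y,z,.04); pause(.3)
    print("place",np.round(read_eef_pos(),4),"dF",(np.array(read_wrist_force())-f0).round(2)); grip(op); pause(.2); at(x,y,up if away is None else away,.12); print(read_t())
E
python3 - <<'E'
from vis import *
movep([.47,-.2,.2],DOWN)
pick(.4363,-.3285,.029,.17)
place(.626,-.1125,.048+.029+.0015,.18)
movep([.57,-.05,.26],DOWN);pause(.3)
c=shot("wrist","l0");np.savez("l0.npz",**c);print(proj(c,(.626,-.1125,.098)))
movep([.67,-.05,.26],DOWN);pause(.3)
c=shot("wrist","l1");np.savez("l1.npz",**c);print(proj(c,(.626,-.1125,.098)))
cv2.imwrite("pics/ll.png",np.hstack([cv2.imread(f"pics/l{i}.png")[:300,100:500] for i in (0,1)]))
E
```

```text
at [ 0.4366 -0.3286  0.0296]
width mm 53.85097645786679 F 15.000067918081186
lifted 53.724368961003755 14.999943142101984 11.4583
place [ 0.6261 -0.1125  0.0787] dF [-0.09  0.08 -0.99]
16.2583
[254.06928175 111.78941085]
[370.5941205  110.76950486]
```

View pics/ll.png

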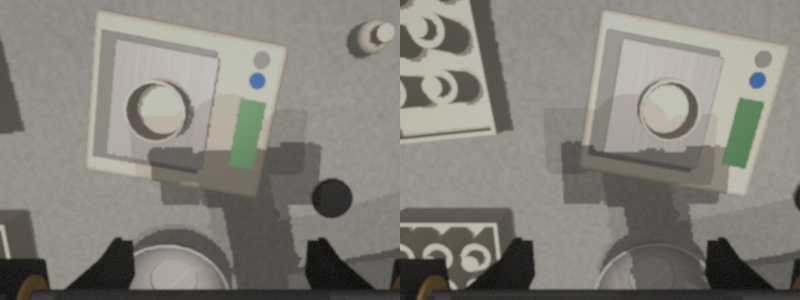

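The pot stands upright on the pan, centred about (257,110) / (368,109). I refine its rim with circle detection and fetch the large lid's position with two wrist views.

```bash
cat >> vis.py <<'E'
def circ(c,X,D,tol=.06,win=12,p2=8):
    """Hough circle of diameter D (m) near the image of X; returns the strongest within win px"""
    g=cv2.cvtColor(c["img"],cv2.COLOR_BGR2GRAY);u=proj(c,X);dep=(c["R"]@np.asarray(X)+c["t"])[2]
    k=4;x0,y0=np.maximum((u-60).astype(int),0);s=cv2.resize(g[y0:y0+120,x0:x0+120],None,fx=k,fy=k,interpolation=cv2.INTER_CUBIC)
    r=D/2*float(c["K"][0][0])/dep*k
    h=cv2.HoughCircles(s,cv2.HOUGH_GRADIENT_ALT if False else cv2.HOUGH_GRADIENT,1,4,param1=60,param2=p2,minRadius=int(r*(1-tol)),maxRadius=int(r*(1+tol)))
    h=(h[0]+[k/2-.5,k/2-.5,0]*np.array([-1,-1,0]))/k+[x0,y0,0]
    h=h[np.hypot(*(h[:,:2]-u).T)<win]
    return h[:4],u,r/k
E
python3 - <<'E'
from vis import *
cs=[dict(np.load(f"l{i}.npz")) for i in (0,1)]
for D in (.054,.048):
  hs=[]
  for c in cs:
    h,u,r=circ(c,(.626,-.1125,.098),D);hs.append(h[0,:2]);print(D,u.round(1),round(r,1),h.round(1).tolist(),onplane(c,h[0,:2],.098).round(4))
  print(tri(cs,hs))
cs=[]
for i,x in enumerate((.51,.61)):
    movep([x,.43,.26],DOWN);pause(.3);c=shot("wrist",f"k{i}");cs.append(c)
    print(read_eef_pos(),proj(c,(.556,.388,.016)))
    np.savez(f"k{i}.npz",**c)
e=[ell(c,proj(c,(.556,.388,.016)),0,45,45) for c in cs]
X,er=tri(cs,[a[0] for a in e]);print("llid",X.round(4),er,[(a[0].round(1),(a[1]*(c["o"][2]-.016)/354).round(4)) for a,c in zip(e,cs)],[onplane(c,a[0],.016).round(4) for a,c in zip(e,cs)])
cv2.imwrite("pics/kk.png",np.hstack([cv2.imread(f"pics/k{i}.png")[:300,120:520] for i in (0,1)]));print(read_t())
E
```

```text
0.054 [254.1 111.8] 31.5 [[256.0, 109.8, 29.8], [253.5, 112.0, 31.8], [255.5, 111.2, 29.6], [260.0, 114.0, 33.1]] [ 0.6243 -0.1142  0.098 ]
0.054 [370.6 110.8] 31.3 [[367.0, 109.0, 30.2], [369.8, 108.8, 29.5], [368.0, 109.5, 29.4], [368.8, 108.8, 29.4]] [ 0.6292 -0.114   0.098 ]
(array([ 0.62706338, -0.11313665,  0.08170741]), [9.716182635913586e-05, 9.716182635914237e-05])
0.048 [254.1 111.8] 28.0 [[255.5, 110.0, 29.4], [254.8, 110.8, 28.8], [255.8, 111.0, 28.8], [253.8, 110.5, 27.7]] [ 0.6247 -0.114   0.098 ]
0.048 [370.6 110.8] 27.8 [[368.0, 109.8, 29.1], [368.8, 109.0, 29.1], [369.2, 110.2, 28.0], [370.2, 110.2, 28.0]] [ 0.6283 -0.1134  0.098 ]
(array([ 0.62673322, -0.11297085,  0.08628068]), [0.0003175995488308753, 0.0003175995488309376])
[0.51032241 0.42961196 0.26002774] [278.51476179 125.73861831]
[0.60925178 0.43042713 0.26084291] [368.51569475 124.57425997]
llid [0.5533 0.4117 0.0236] [0.0005670034890893764, 0.0005670034890891992] [(array([281. , 147.9]), array([0.014, 0.043])), (array([371. , 147.7]), array([0.0117, 0.0436]))] [array([0.5541, 0.4124, 0.016 ]), array([0.5521, 0.4136, 0.016 ])]
20.9917
```

View pics/kk.png

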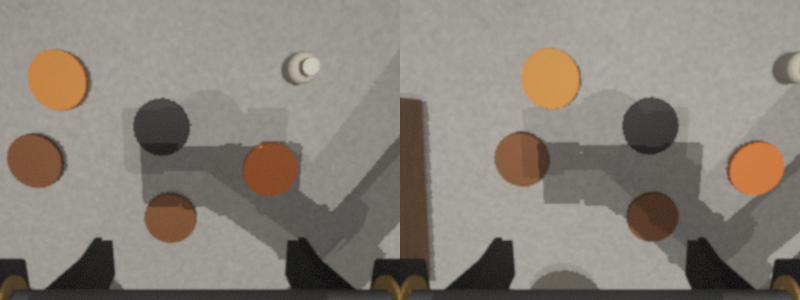

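The black lid is at (281,127) / (370,125), half in the gripper's shadow, ringed by brown/orange look-alikes with free space either side in x. The lid mask needs a higher threshold.

Run:
```python
from vis import *
cs=[dict(np.load(f"k{i}.npz")) for i in (0,1)]
for th in (62,72):
  e=[ell(c,p,0,th,40) for c,p in zip(cs,((281,127),(370,125)))]
  X,er=tri(cs,[a[0] for a in e]);print(th,"llid",X.round(4),[(a[0].round(1),(a[1]*(c["o"][2]-.016)/354).round(4)) for a,c in zip(e,cs)],[onplane(c,a[0],.016).round(4) for a,c in zip(e,cs)])
hs=[circ(c,(.5545,.3885,.016),.062)[0] for c in cs];print([h[:2].round(1).tolist() for h in hs],[onplane(c,h[0,:2],.016).round(4) for c,h in zip(cs,hs)],tri(cs,[h[0,:2] for h in hs]))
for c,(x,y) in zip(cs,((281,127),(370,125))):
    g=cv2.cvtColor(c["img"],cv2.COLOR_BGR2GRAY);print(g[y-36:y+37:4,x].tolist(),g[y,x-36:x+37:4].tolist())
```

```text
62 llid [0.5526 0.3941 0.0191] [(array([281.6, 129.8]), array([0.0561, 0.0621])), (array([371.7, 132.3]), array([0.0457, 0.0625]))] [array([0.5528, 0.3924, 0.016 ]), array([0.5521, 0.3964, 0.016 ])]
72 llid [0.5537 0.391  0.0106] [(array([281.2, 127.4]), array([0.0616, 0.064 ])), (array([369.8, 127.4]), array([0.0604, 0.0621]))] [array([0.5531, 0.3898, 0.016 ]), array([0.5544, 0.3911, 0.016 ])]
[[[281.0, 126.8, 28.2], [280.5, 125.5, 27.7]], [[370.0, 125.0, 28.2], [370.0, 126.0, 28.2]]] [array([0.5533, 0.3891, 0.016 ]), array([0.5543, 0.3885, 0.016 ])] (array([0.55375722, 0.38921159, 0.01183329]), [0.0003268242844137492, 0.0003268242844136818])
[155, 158, 76, 72, 70, 64, 64, 63, 61, 58, 60, 56, 58, 44, 35, 35, 55, 89, 89] [138, 142, 104, 57, 58, 60, 60, 60, 63, 58, 60, 53, 55, 57, 56, 59, 93, 141, 139]
[163, 164, 115, 75, 72, 72, 62, 61, 60, 60, 58, 59, 55, 56, 56, 34, 51, 91, 95] [150, 150, 107, 64, 65, 63, 62, 62, 64, 60, 62, 62, 57, 61, 59, 58, 98, 146, 147]
```

Large lid centre (0.5538, 0.389), top 0.011–0.012 by triangulation (0.016 expected, within error), diameter 0.062. I pick it and seat it with a guarded descent.

```bash
cat >> vis.py <<'E'
def seat(x,y,z,up,fmax=6,q=DOWN):
    """guarded descent to z: 2 mm steps, stops when the upward force passes fmax; then releases"""
    movep([x,y,up],q); at(x,y,z+.012,.15); pause(.3); f0=np.array(read_wrist_force()); h=z+.012
    while h>z+1e-6:
        h=max(z,h-.002); at(x,y,h,.03); pause(.05); f=np.array(read_wrist_force())-f0
        if np.linalg.norm(f)>fmax: break
    pause(.2); f=np.array(read_wrist_force())-f0
    print("stopped",round(h,4),"target",z,np.round(read_eef_pos(),4),"dF",f.round(2)); return h-z<.0011
E
python3 - <<'E'
from vis import *
pick(.5538,.389,.014,.12)
ok=seat(.6265,-.1133,.1065,.19)
if ok:
    grip(1.0);pause(.2);at(.6265,-.1133,.19)
print(read_t())
if ok:
  cs=[]
  for i,x in enumerate((.57,.67)):
    movep([x,-.05,.26],DOWN);pause(.3);c=shot("wrist",f"m{i}");cs.append(c)
  for th in (75,):
    e=[ell(c,proj(c,(.6265,-.1133,.108)),0,th,42) for c in cs]
    print(tri(cs,[a[0] for a in e]),[(a[0].round(1),(a[1]*(c["o"][2]-.108)/354).round(4)) for a,c in zip(e,cs)],[onplane(c,a[0],.108).round(4) for a,c in zip(e,cs)])
  c=shot("side");s=shot("scene")
  z=lambda c,n:cv2.resize(c["img"][int(n[1])-35:int(n[1])+35,int(n[0])-50:int(n[0])+50],None,fx=4,fy=4,interpolation=cv2.INTER_CUBIC)
  X=(.6265,-.113,.09)
  cv2.imwrite("pics/mm.png",np.vstack([np.hstack([cv2.resize(cs[0]["img"][40:180,180:380],(400,280)),cv2.resize(cs[1]["img"][40:180,280:480],(400,280))]),np.hstack([z(c,proj(c,X)),z(s,proj(s,X))])]))
E
```

```text
at [0.5542 0.3894 0.015 ]
width mm 61.19708404190551 F 14.999997764825821
lifted 61.024157602743834 14.999942779541016 24.5333
stopped 0.1065 target 0.1065 [ 0.6265 -0.1133  0.1065] dF [1.29 1.1  1.46]
30.975
(array([ 0.62655464, -0.1124887 ,  0.10303756]), [2.510368566469166e-06, 2.5103685664307487e-06]) [(array([252.3, 112.2]), array([0.062 , 0.0651])), (array([370.8, 111.2]), array([0.0614, 0.064 ]))] [array([ 0.6256, -0.1128,  0.108 ]), array([ 0.6272, -0.1128,  0.108 ])]
```

```bash
ls -la pics/mm.png
```

```text
-rw-r--r-- 1 agent agent 466180 Dec  3 13:56 pics/mm.png
```

View pics/mm.png

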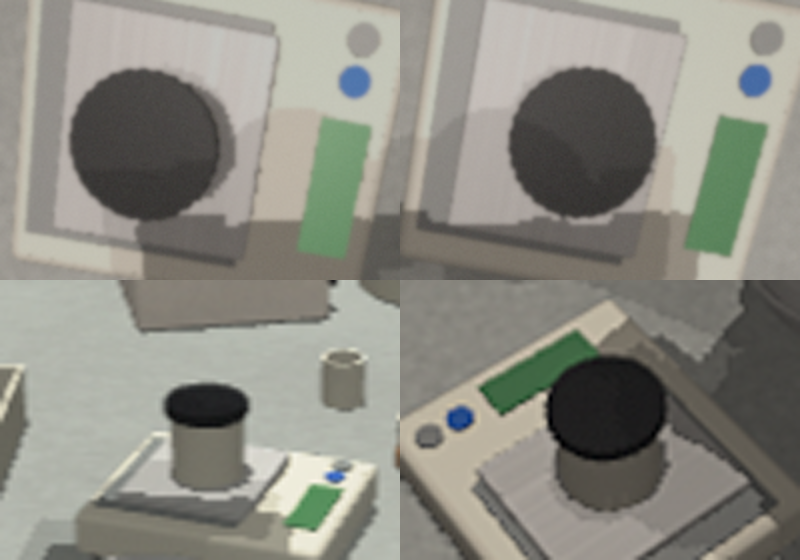

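The large lid lies flat and centred on the pot in all four views (disc centre (0.6265, -0.1127)). Next the small pot.

Run:
```python
from vis import *
pick(.5512,-.3690,.025,.20)
place(.6265,-.1127,.108+.025+.0015,.215)
cs=[]
for i,x in enumerate((.57,.67)):
    movep([x,-.05,.30],DOWN);pause(.3);c=shot("wrist",f"n{i}");cs.append(c);np.savez(f"n{i}.npz",**c)
X=(.6265,-.1127,.15)
for D in (.038,.032):
    hs=[circ(c,X,D)[0] for c in cs]
    print(D,[h.round(1).tolist() for h in hs],[onplane(c,h[0,:2],.15).round(4) for c,h in zip(cs,hs)],tri(cs,[h[0,:2] for h in hs])[0].round(4))
c=shot("side");s=shot("scene")
z=lambda c,n:cv2.resize(c["img"][int(n[1])-35:int(n[1])+35,int(n[0])-50:int(n[0])+50],None,fx=4,fy=4,interpolation=cv2.INTER_CUBIC)
print([proj(k,X).round() for k in cs])
cv2.imwrite("pics/nn.png",np.vstack([np.hstack([z(k,proj(k,X)) for k in cs]),np.hstack([z(c,proj(c,X)),z(s,proj(s,X))])]));print(read_t())
```

```text
at [ 0.5514 -0.3691  0.0256]
width mm 37.64257249117529 F 14.999978290652507
lifted 37.692894145657384 14.999858793744352 38.275
place [ 0.6266 -0.1127  0.1347] dF [ 1.52 -0.31 -0.06]
42.8917
0.038 [[[251.5, 112.8, 22.5], [250.2, 112.0, 24.1], [251.5, 114.0, 21.9], [249.2, 112.8, 24.1]], [[373.0, 112.0, 24.1], [370.5, 110.5, 23.5], [371.8, 110.8, 23.0], [371.5, 108.8, 21.6]]] [array([ 0.6261, -0.1125,  0.15  ]), array([ 0.6256, -0.1122,  0.15  ])] [ 0.6258 -0.1124  0.1513]
0.032 [[[252.2, 110.5, 20.4], [251.0, 111.2, 19.2], [253.0, 111.5, 20.4], [249.2, 108.0, 20.1]], [[370.0, 110.2, 20.1], [371.0, 110.8, 19.5], [365.0, 107.8, 18.1], [369.0, 109.8, 20.1]]] [array([ 0.6253, -0.1143,  0.15  ]), array([ 0.6282, -0.1137,  0.15  ])] [ 0.627  -0.1134  0.1411]
[array([251., 112.]), array([372., 111.])]
44.725
```

View pics/nn.png

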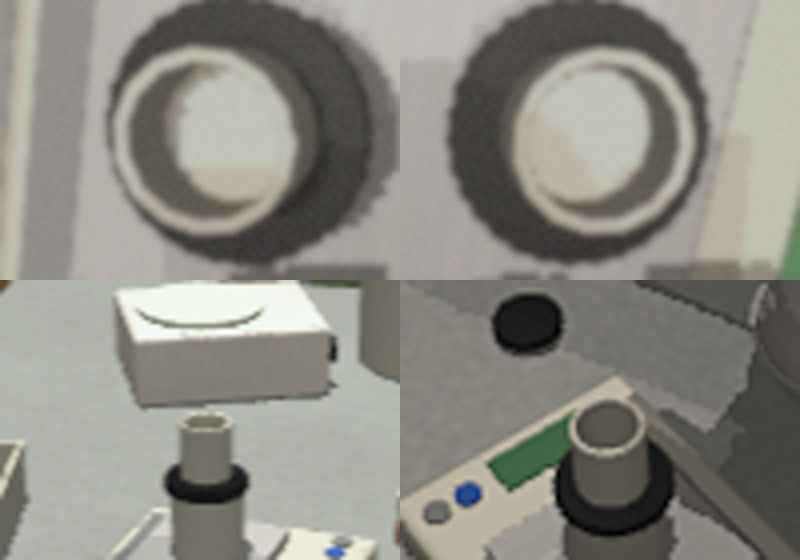

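The small pot stands upright and centred on the lid, with its rim at (252,112) / (372,111), which matches the projection of (0.6265, -0.1127, 0.150). Last is the small lid.

Run:
```python
from vis import *
cs=[]
for i,x in enumerate((.49,.41)):
    movep([x,.05,.26],DOWN);pause(.3);c=shot("wrist",f"q{i}");cs.append(c)
X0=(.44,-.0085,.016)
hs=[circ(c,X0,.046)[0][0,:2] for c in cs]
e=[ell(c,h,0,75,30) for c,h in zip(cs,hs)]
print([h.round(1) for h in hs],[(a[0].round(1),(a[1]*(c["o"][2]-.016)/354).round(4)) for a,c in zip(e,cs)])
print(tri(cs,hs)[0].round(4),tri(cs,[a[0] for a in e])[0].round(4))
P=np.array([onplane(c,p,.016)[:2] for c,p in zip(cs,hs)]+[onplane(c,a[0],.016)[:2] for c,a in zip(cs,e)]);print(P.round(4))
x,y=np.median(P,0)
assert np.ptp(P,0).max()<.004 and np.hypot(x-.44,y+.0085)<.006
pick(x,y,.014,.24)
print("ok",seat(.6265,-.1127,.1585,.24))
c=shot("side");s=shot("scene");X=(.6265,-.1127,.15)
z=lambda c,n:cv2.resize(c["img"][int(n[1])-35:int(n[1])+35,int(n[0])-50:int(n[0])+50],None,fx=4,fy=4,interpolation=cv2.INTER_CUBIC)
cv2.imwrite("pics/rr.png",np.hstack([z(c,proj(c,X)),z(s,proj(s,X))]));print(read_t())
```

```text
[array([368.8, 110.5]), array([295.2, 110.2])] [(array([368.3, 110.8]), array([0.0464, 0.0476])), (array([295.7, 110.9]), array([0.0462, 0.047 ]))]
[ 0.4375 -0.0079  0.014 ] [ 0.4373 -0.0071  0.0091]
[[ 0.4377 -0.008 ]
 [ 0.4373 -0.008 ]
 [ 0.4382 -0.0076]
 [ 0.4368 -0.0073]]
at [ 0.4377 -0.0077  0.0143]
width mm 45.19843436199762 F 14.999936074018478
lifted 45.80788008136469 15.000025480985641 51.9333
stopped 0.1585 target 0.1585 [ 0.6265 -0.1127  0.1586] dF [0.68 0.23 0.47]
ok True
55.8167
```

View pics/rr.png

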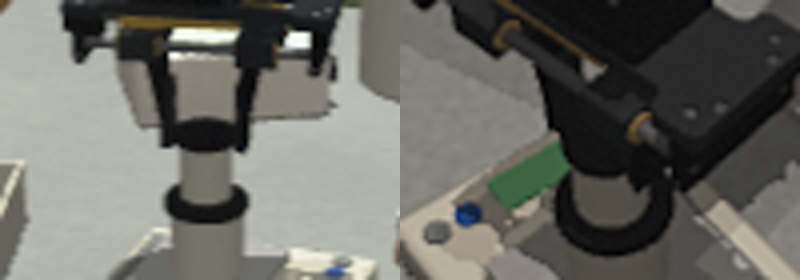

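The small lid sits level on the small pot between the fingers, at (205,133) in the crop. Release, retreat and check.

Run:
```python
from vis import *
grip(1.0);pause(.3);at(.6265,-.1127,.26,.1)
cs=[]
for i,x in enumerate((.57,.67)):
    movep([x,-.05,.34],DOWN);pause(.4);cs.append(shot("wrist",f"v{i}"))
X=(.6265,-.1127,.16)
hs=[circ(c,X,.046)[0][0,:2] for c in cs];print([onplane(c,h,.16).round(4) for c,h in zip(cs,hs)],tri(cs,hs)[0].round(4))
c=shot("side");s=shot("scene")
z=lambda c,n,k=4:cv2.resize(c["img"][int(n[1])-35:int(n[1])+35,int(n[0])-50:int(n[0])+50],None,fx=4,fy=4,interpolation=cv2.INTER_CUBIC)
cv2.imwrite("pics/vv.png",np.vstack([np.hstack([z(k,proj(k,X)) for k in cs]),np.hstack([z(c,proj(c,X)),z(s,proj(s,X))])]));print(read_t())
```

```text
[array([ 0.6265, -0.1129,  0.16  ]), array([ 0.6283, -0.1127,  0.16  ])] [ 0.6275 -0.1124  0.1538]
60.2667
```

View pics/vv.png

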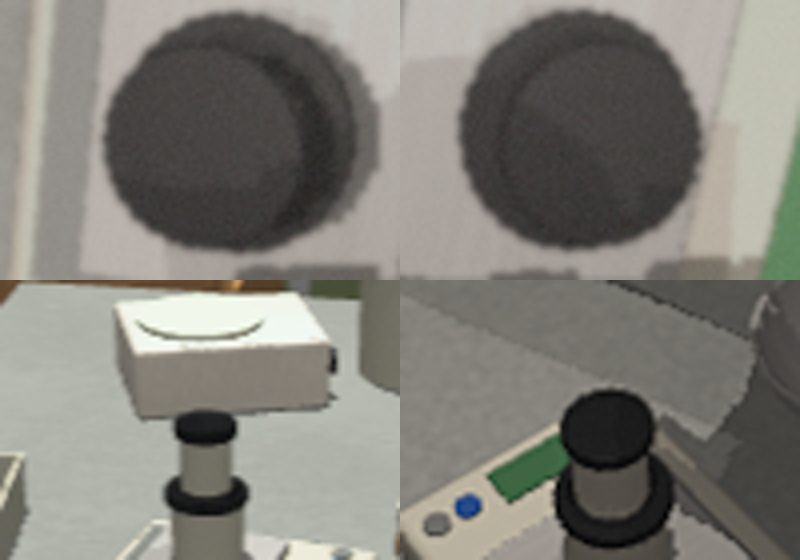

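The stack is upright and both lids lie flat and centred. The gripper is clear, so I hand it in.

```bash
python3 -c "
from rig import *
print(close_job(),read_t())"
```

```text
the job is handed in; nothing more can be done
the job is handed in; nothing more can be done
```

The job is handed in: the closed large pot stands in the middle of the balance pan with the closed small pot on its lid, both lids looked fully seated in the last camera check, the bottles were not touched, and the clock read about 60 s of the 128 s; `close_job()` returned no verdict.

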